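# Clamp a food tin in the one-handed preparation board

### The arm

A 6-joint arm with a two-finger parallel gripper is mounted at the origin on a cart in front of the work surface, level with it; the furniture and walls round the work are solid. World frame = base frame: x ahead of the robot, y to its left, z up, the work surface at z = 0. Lengths are in m, angles in degrees, forces in N, time in s.
With the tool pointing down it reaches from about 0.35 to 0.925 m from the base axis. Payload 6.4 kg.
Tool frame: the origin (TCP) lies on the centre line of the jaws, within the pads' length; the fingertips stand 14 mm ahead of it and the grasp point (between the pads) lies 5 mm behind it; z points along the fingers, y is the line along which they close (so a half turn about z gives the same grasp; the last joint's range is limited). The gripper opens to 94 mm and grips with 3 to 60 N. Pads are 16 mm wide; open, the fingers measure 119 mm over their backs; the gripper's body (75 mm by 177 mm) begins 78 mm behind the grasp point.
Start: joints at [61.816, 14.043, 89.255, -0, 76.702, -9.975], TCP at [0.203, 0.617, 0.185] pointing down, gripper open.
Joint ranges: [-179.41, 179.41], [-58.25, 129.5], [7.25, 145.43], [-54.29, 234.29], [11.92, 165.04], [-157.13, 157.13]. Speed limits (degrees/s): [147.25, 147.25, 180, 180, 180, 180].

### API

Orientations are given as [roll, pitch, yaw] about the fixed x, y, z axes, in that order (R = Rz(yaw) Ry(pitch) Rx(roll)).
In Python, from bench import state, snapshot, camera_model, close_job gives the robot as it stands.
- The arm moves only by the tool step_arm, never from a script. Its argument "plan" is a list of rows, each an object of numbers: "tx", "ty", "tz": the shift along the tool's x, y, z in mm; "ax", "ay", "az": the turn, a rotation vector about the tool's x, y, z in degrees. In form: [{"tx": .., "ty": .., "tz": .., "ax": .., "ay": .., "az": ..}, ...]. A call has 1 to 12 rows; each row is the pose to reach, as a shift and turn from the pose commanded when the call began, along the tool's axes at that moment; what a row does not reach only later rows make up. A row lasts 1/12 s, in which the tool goes at most 41.7 mm and 7.16 degrees, less where a joint would pass 70% of its speed; a pose out of reach is approached as far as the arm can. A call with a gripper value outside its range is refused whole. "jaw" is the closure, from 0 (fully open) to 1 (shut), set as the call begins (left out, the last holds). The fingers move at their own pace and stop on an object; the grip force is fixed at half the most. Time passes only in rows, so rows that repeat a pose let the fingers close. It gives the time, the measured TCP pose, the force, the opening and the grip force at its end, in the units of the state.
- state(): the state, without advancing time (a new reading comes with each control period).
- snapshot(name): name is "side" or "top"; returns (picture, depth): 400x640x3 uint8, red, green, blue; 400x640 float32, m along the optical axis (not along the pixel's ray), 0 where there is no reading.
- camera_model(name): a dict with "K" (3x3 intrinsics, pixels), "k1" (the pictures are not rectified: a ray, as slopes to the right and down, at radius r is drawn at 1 + k1 r^2 times it, then the intrinsics apply), "rvec" (rotation vector, rad) and "tvec" (3), from world to camera coordinates, as OpenCV has them. Camera axes: x right, y down, z forward; pixel columns grow to the right and rows downward; lengths in m; the calibration is good to about 2 mm. A picture is of the moment at which its call begins. camera_model takes no time and is no camera call.
- close_job(): hands the job in; it is judged then, once.
The state is a dict: "time": time; "joints": joint angles; "qvel": joint speeds; "joint_torque": joint torques, N m; "position": TCP position; "eef_rot": TCP orientation; "contact_force": force on the tool from outside, world axes, zero at the start; "ft_torque": the same for the moment, N m; "finger_gap": finger opening in m; "gripper_force": force on a finger pad.
Only numpy, scipy, OpenCV 4.12 (cv2) and the standard library are available. Lean on these libraries where they do the work, as an engineer would, in place of code of your own. Each camera call takes 0.05 s, during which the arm holds its last target. There are 200 camera calls.

### The job

The food tin that stands on the preparation board is to be held in the board's vise, so that it can be opened with one hand: slide the tin gently, standing and without lifting it off the board, along the guide rail until it stands against the end stop, and only then turn the black-knobbed cam handle the whole way, up over its ramp, until it drops into the low notch and the jaw grips the tin. Do not force the handle once it has dropped, and leave the other things on the worktop alone.

Things in the scene. Friction and masses are not known exactly. Their poses are not given: they have to be found in the camera images.
- board: wooden board fixed on the worktop, 240 (its x) x 340 (its y) x 21 mm; origin at the centre of its underside; its x points away from the robot (turned by up to 0.25 rad), y to the left. It carries the vise: guide rail, end stop, jaw and cam handle. All offsets in these notes are in the board's frame, in mm; 'high' means above its top
- guide_rail: aluminium rail along the board's x, on its left: inner face at y 74 mm, 12 mm thick, 42 mm high, from x -116 to 106; its origin is the point x 0, y 0 of the board's top
- end_stop: aluminium block at the far end of the rail with a black rubber face looking to -x at x 78.7 mm, from y 17 to 73, 42 mm high; its origin is the point x 0, y 0 of the board's top
- jaw_pad: black, slightly V-shaped rubber face of the white jaw opposite the rail, x 25 to 75, 42 mm high; its tips are at y 11.5 to 13 when open, so the lane for the tin is 61 mm wide or more there. The handle drives it 8 mm per rad towards the rail (+y); it meets a tin at home after 8 mm and is sprung, 1.8 N per mm. Origin at x 50, y 0 on the board's top at handle 0
- tin: full food tin with a green and white label, the one standing on the board: a plain cylinder 57.4 mm in diameter, 72 mm high, 0.17 to 0.33 kg; origin at the centre of its underside. Pushed near its top it tips: push with the fingers reaching below half height
- tin_home (a point): point on the board's top (x 50, y 45.2) where the tin's origin is when the tin touches both the rail and the end stop; its axes are the board's
- handle_pivot (a point): point on the upright axis of the cam handle (x 50, y -55), at the height of the axis of the handle's bar before it is lifted: 50 mm above the board's top. The post with its spring reaches 92 mm high. Round it stands the curved steel cam track, 41 to 61 mm from the axis, up to 36 mm high
- handle_knob (a point): centre of the black ball knob, 25 mm in diameter, at the end of the handle, 100 mm from the pivot axis; it turns and lifts with the handle, a level round steel bar 12 mm in diameter. A brass pin under the bar, 46 mm from the axis, rides on the cam track: push the bar between 60 mm and the knob (not both at once), or the knob
- handle (a joint): turn of the handle, rad, growing clockwise seen from above: 0 it points to the board's -y (open), 1.57 to the board's -x. From 0.3 to 1.0 on the pin climbs a ramp (up to 12 N at 75 mm from the axis); let go there it turns back to the foot. After the crest it drops into a notch with upright walls, where it rests anywhere from 1.3 to 2.15: the track's clamped angle is not measured. The far wall is rigid
- handle_lift (a joint): height of the handle above its lowest position, m: about -0.001 when open, 0.013 on the crest, 0.001 when down in the notch; a spring presses it down with 9 N at 0 and 15 N at the crest. Fingers still pressing hard on the bar while they are taken up can drag it up again
- mug: white mug with grey dots, 82 x 114 x 91 mm, standing left of the board, a bystander; origin at the centre of its underside
- espresso_cup: small patterned espresso cup, 60 x 83 x 52 mm, right of the board, a bystander; origin at the centre of its underside
- dark_mug: dark grey mug, 88 x 126 x 106 mm, standing behind the board, a bystander; origin at the centre of its underside
- glass: clear tumbler, 81 mm in diameter, 93 mm high, standing behind the board, a bystander; origin at the centre of its underside
- peeler: green peeler lying left of the board, 170 x 25 x 18 mm, a bystander; origin at the centre of its underside
- matchbox: red and brown matchbox, 36 x 56 x 16 mm, lying right of the board, a bystander; origin at the centre of its underside
There are look-alikes about, which are no part of the job. What is shaped like the tin but blue or purple is not meant.

How it is judged:
By the outcome, as a careful person would: the job done as asked, in the order asked, and still so for the second after the job is handed in, with the robot touching nothing.
It also fails if it takes over 61 s, if anything falls off the work surface, if the arm or the gripper's body presses on something with over 40 N, if the wrist force passes 120 N, or if a joint passes its speed limit or range.

## Working session

There is one attempt and no reset: what is moved stays moved. The work goes in short steps, Python scripts to look and compute and a tool call to move; the robot and the scene stay as the last step left them, time stands still between calls to the robot, and variables do not carry over. Pictures are saved under pics/ and viewed, at most 10 in all, crops included, and the job is handed in when it is done.

Besides the shell and the picture viewer there is one more tool, called after "Emit:" by a JSON object that holds its "api" and its "payload", one argument or row to a line. step_arm: Moves the arm, as the interface text tells. Its arguments: {"type":"object","properties":{"plan":{"type":"array","items":{"type":"object","properties":{"tx":{"type":"number"},"ty":{"type":"number"},"tz":{"type":"number"},"ax":{"type":"number"},"ay":{"type":"number"},"az":{"type":"number"}}}},"jaw":{"type":"number"}},"required":["plan"]}

```bash
mkdir -p pics; ls
cat > h.py <<'E'
import numpy as np, cv2
from bench import state, snapshot, camera_model, close_job
def cam(n):
    m=camera_model(n); K=np.array(m["K"],float); R=cv2.Rodrigues(np.array(m["rvec"],float))[0]; t=np.array(m["tvec"],float).ravel()
    return K,m["k1"],R,t
def rays(n,uv):
    K,k1,R,t=cam(n); uv=np.atleast_2d(np.array(uv,float))
    p=cv2.undistortPoints(uv[:,None,:],K,np.array([k1,0,0,0.]))[:,0]
    d=np.c_[p,np.ones(len(p))]
    return -R.T@t, d@R, d   # origin, world dirs (depth-1)
def plane(n,uv,z):
    o,d,_=rays(n,uv); return o+d*((z-o[2])/d[:,2])[:,None]
def depthpt(n,uv,D):
    o,d,_=rays(n,uv); uv=np.atleast_2d(uv).astype(int); return o+d*D[uv[:,1],uv[:,0]][:,None]
def proj(n,X):
    K,k1,R,t=cam(n); return cv2.projectPoints(np.atleast_2d(np.array(X,float)),cv2.Rodrigues(R)[0],t,K,np.array([k1,0,0,0.]))[0][:,0]
E
python3 - <<'E'
from h import *
for n in("top","side"):
    im,D=snapshot(n); cv2.imwrite(f"pics/{n}0.png",im[:,:,::-1]); np.savez(f"{n}0.npz",im=im,D=D); print(n,cam(n)[0].tolist(),-cam(n)[2].T@cam(n)[3], (D>0).mean())
print(state())
E
```

```text
pics
top [[412.26047519589525, 0.0, 320.4405068978378], [0.0, 412.26047519589525, 196.85128526789276], [0.0, 0.0, 1.0]] [ 0.42966765 -0.05288084  1.50356165] 0.9961015625
side [[404.93504409011746, 0.0, 322.7477068638623], [0.0, 404.93504409011746, 207.3610382051295], [0.0, 0.0, 1.0]] [ 0.09538935 -0.96035733  0.71506268] 0.99589453125
{'time': 0.1, 'joints': array([ 6.18155711e+01,  1.40793941e+01,  8.93165854e+01,  4.60450385e-04,
        7.67017974e+01, -9.97451287e+00]), 'qvel': array([ 0.03166156, -0.04564423, -0.15706672,  0.03330052, -0.07921304,
        0.03333572]), 'joint_torque': array([ 2.05881042e-04, -4.16910231e+01, -3.15526736e+01,  6.86967582e-02,
        3.10349290e-02, -3.29053341e-05]), 'position': array([0.20283751, 0.61694444, 0.18377624]), 'eef_rot': array([-1.79903779e+02, -1.73770925e-02,  1.61789963e+02]), 'contact_force': array([-0.73051869,  0.40744455, -0.1340332 ]), 'ft_torque': array([0.03530893, 0.01073437, 0.00531346]), 'gripper_force': 0.0, 'finger_gap': 0.09372336572688077}
```

View pics/top0.png

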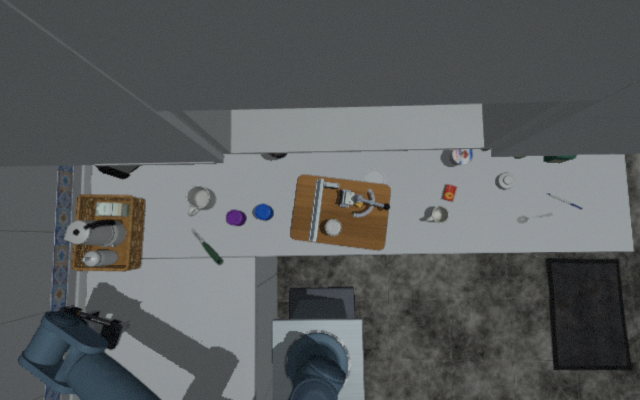

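View pics/side0.png

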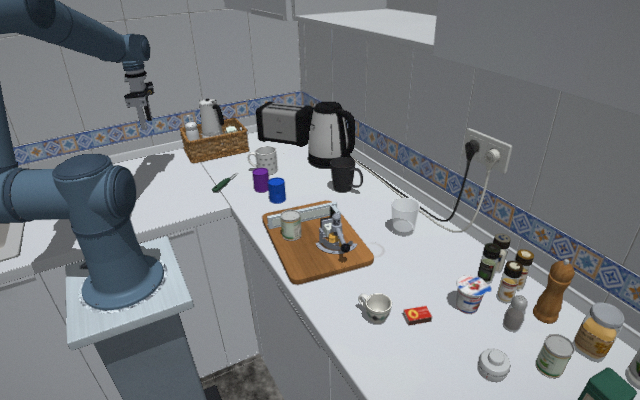

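The top view shows the board around (341,212), with the tin at (333,228) and the knob at about (386,206). In the side view the tin is at (290,225).
Tin candidates: the one on the board, blue (263,212), purple (235,217), and a green-white tin far right on the worktop (side 553,355). Only the first stands on the board. I'll measure now and confirm it in a crop.

Run:
```python
from h import *
f=np.load("top0.npz"); im,D=f["im"],f["D"]
hsv=cv2.cvtColor(im,cv2.COLOR_RGB2HSV)
m=cv2.inRange(hsv,(5,90,40),(22,255,255)); m[:,:270]=0;m[:,410:]=0;m[:165]=0;m[260:]=0
m=cv2.morphologyEx(m,cv2.MORPH_CLOSE,np.ones((3,3)))
cs=cv2.findContours(m,cv2.RETR_EXTERNAL,cv2.CHAIN_APPROX_NONE)[0]; c=max(cs,key=cv2.contourArea)
P=plane("top",cv2.convexHull(c)[:,0].astype(float),0.021)
r=cv2.minAreaRect((P[:,:2]*1000).astype(np.float32)); print("board rect",r); print(cv2.boxPoints(r))
def reg(lo,hi,box):
    x0,y0,x1,y1=box; v,u=np.mgrid[y0:y1,x0:x1]; uv=np.c_[u.ravel(),v.ravel()]
    X=depthpt("top",uv,D); k=(X[:,2]>lo)&(X[:,2]<hi); return uv[k],X[k]
uv,X=reg(.08,.105,(318,215,350,245)); print("tin top",len(X),X.mean(0),X.min(0),X.max(0), uv.mean(0)); print(cv2.minEnclosingCircle((X[:,:2]*1000).astype(np.float32)))
# dark knob
b=(im.max(2)<45); sub=np.zeros_like(b); sub[195:218,375:398]=1; vv,uu=np.where(b&sub); print("knob px",uu.mean(),vv.mean(),len(uu)); print(depthpt("top",np.c_[uu,vv],D).round(3)[:40:4]); print(plane("top",[[uu.mean(),vv.mean()]],.071))
crop=cv2.resize(im[165:260,280:400],None,fx=5,fy=5,interpolation=cv2.INTER_CUBIC); 
g=np.load("side0.npz")["im"]; c2=cv2.resize(g[190:290,255:380],None,fx=6,fy=5.5,interpolation=cv2.INTER_CUBIC)
cv2.imwrite("pics/ct.png",crop[:,:,::-1]); cv2.imwrite("pics/cs.png",c2[:,:,::-1])
```

```text
board rect ((533.081787109375, -92.95832824707031), (337.39935302734375, 235.96800231933594), 81.79623413085938)
[[ 392.23273  -243.09607 ]
 [ 625.786    -276.76727 ]
 [ 673.93085    57.179413]
 [ 440.37756    90.85062 ]]
tin top 219 [ 0.47713911 -0.06511953  0.09237603] [ 0.45181008 -0.09214527  0.08469664] [ 0.50337593 -0.03748922  0.101115  ] [333.07762557 226.61643836]
((476.9474792480469, -65.04353332519531), 28.270286560058594)
knob px 386.04 206.4 25
[[ 0.552 -0.245  0.086]
 [ 0.548 -0.245  0.087]
 [ 0.545 -0.242  0.083]
 [ 0.545 -0.256  0.082]
 [ 0.542 -0.252  0.082]
 [ 0.539 -0.249  0.076]
 [ 0.535 -0.253  0.075]]
[[ 0.54485976 -0.25035182  0.071     ]]
```

View pics/ct.png

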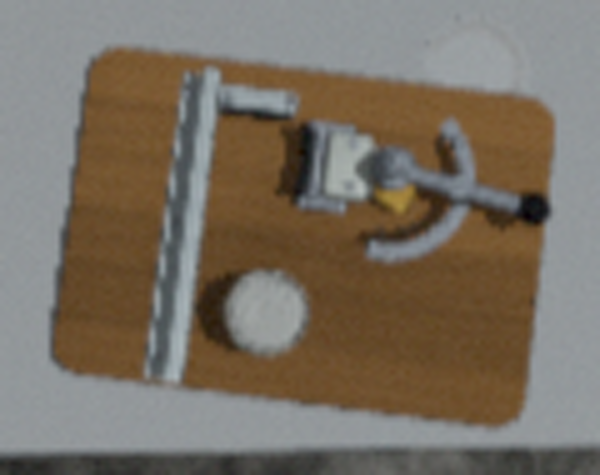

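View pics/cs.png

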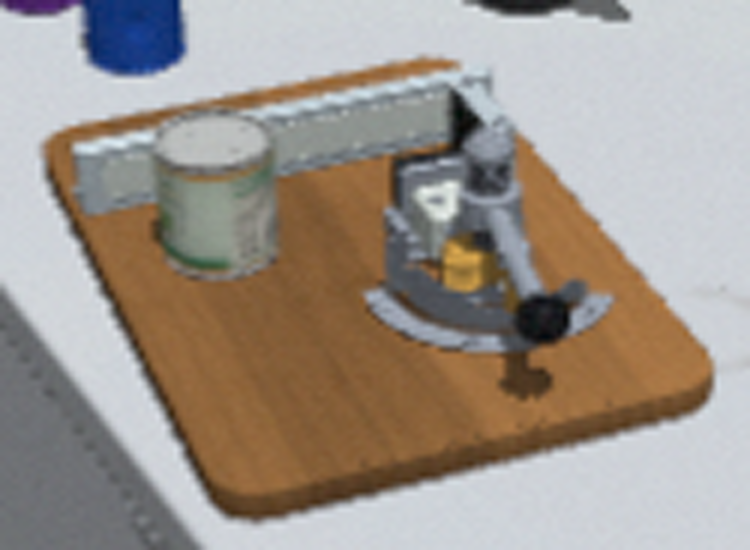

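The crops confirm that the cream-topped tin with the green and white label stands on the board, right of the rail, at top crop (265,312), i.e. px (333,227). The handle points to -y, with its knob at crop (535,207). I'll refine the board pose from the rail and work out the moves.

```bash
cat >> h.py <<'E'
YAW=np.radians(-8.2); C=np.array([533.1,-93.0])
def Rb(): c,s=np.cos(YAW),np.sin(YAW); return np.array([[c,-s],[s,c]])
def b2w(p): return C+Rb()@np.array(p,float)
def w2b(p): return Rb().T@(np.array(p,float)[:2]-C)
def go(b,z,yawb,cur=None):
    """shift from measured pose to board xy b(mm), world z(mm), tool yaw in board frame(deg)"""
    s=state(); p=s["position"]*1000; r=s["eef_rot"]
    from scipy.spatial.transform import Rotation as Ro
    R=Ro.from_euler("xyz",r,degrees=True).as_matrix()
    d=R.T@(np.r_[b2w(b),z]-p)
    T=Ro.from_euler("xyz",[180,0,yawb+np.degrees(YAW)],degrees=True).as_matrix()
    print("shift",d.round(1),"turn",Ro.from_matrix(R.T@T).as_rotvec(degrees=True).round(1)," tcp in board",w2b(p).round(1),p[2].round(1),"t",s["time"])
E
python3 - <<'E'
from h import *
f=np.load("top0.npz"); im,D=f["im"],f["D"]
v,u=np.mgrid[170:255,300:345]; uv=np.c_[u.ravel(),v.ravel()]
X=depthpt("top",uv,D); P=np.array([w2b(x[:2]*1000) for x in X]); 
k=(X[:,2]>.052)&(X[:,2]<.075)&(abs(P[:,1]-80)<15); 
for lo in range(-120,120,40):
    q=k&(P[:,0]>lo)&(P[:,0]<lo+40); print(lo,q.sum(),np.median(P[q,1]).round(1),np.median(X[q,2]).round(4))
print("rail x range",P[k,0].min(),P[k,0].max())
q=(X[:,2]>.052)&(X[:,2]<.075)&(P[:,1]>20)&(P[:,1]<70)&(P[:,0]>60); print("stop x",np.percentile(P[q,0],[2,50,98]),P[q,1].min())
w=plane("top",[[375,177]],.0)*1000; print("glass~",w)
for nm,b in (("home",(50,45.2)),("pivot",(50,-55))): print(nm,b2w(b))
print("tin b",w2b((476.9,-65)),"knob b",w2b((544.9,-250.4)))
t=w2b((476.9,-65)); n=np.array([np.cos(np.radians(25)),np.sin(np.radians(25))])
s=t-(28.7+12.5+14)*n; print("start",s); go(s,220,115); go(s,47,115)
E
```

```text
-120 37 79.1 0.0639
-80 41 78.8 0.0645
-40 44 78.7 0.0653
0 43 78.7 0.0651
40 41 78.6 0.0641
80 37 77.0 0.0643
rail x range -113.21056323441866 106.7060945009153
stop x [79.62125728 87.31498865 95.84385224] 20.37623522556623
glass~ [[ 659.58389407 -223.31628271    0.        ]]
home [589.03563935 -55.39356105]
pivot [ 574.74422019 -154.56913939]
tin b [-59.61903432  19.69798839] knob b [  34.12915369 -154.10775733]
start [-109.64722417   -3.63053966]
shift [-428.2 -593.9  -35.4] turn [-0.1  0.  55. ]  tcp in board [-428.1  655.6] 183.8 t 0.1
shift [-428.3 -593.6  137.6] turn [-0.1  0.  55. ]  tcp in board [-428.1  655.6] 183.8 t 0.1
```

Emit:
{"api": "step_arm", "payload": {
  "plan": [
    {"tx":-30,"ty":-25,"tz":-20,"az":5},
    {"tx":-60,"ty":-55,"tz":-36,"az":10},
    {"tx":-90,"ty":-85,"tz":-36,"az":15},
    {"tx":-120,"ty":-115,"tz":-36,"az":20},
    {"tx":-148,"ty":-145,"tz":-36,"az":26},
    {"tx":-176,"ty":-175,"tz":-36,"az":32},
    {"tx":-205,"ty":-205,"tz":-36,"az":38},
    {"tx":-235,"ty":-235,"tz":-36,"az":44},
    {"tx":-263,"ty":-262,"tz":-36,"az":50},
    {"tx":-280,"ty":-298,"tz":-36,"az":55},
    {"tx":-298,"ty":-335,"tz":-36,"az":55},
    {"tx":-315,"ty":-370,"tz":-36,"az":55}
  ],
  "jaw": 1
}}

```text
schema error: expected keys tx, ty, tz, ax, ay, az
```

```bash
sed -i 's/C=np.array(.*/C=np.array([532.9,-94.3])/' h.py; python3 -c "
from h import *
go((-110,-3),150,115);print(state()['finger_gap'],state()['eef_rot'],state()['joints'])"
```

```text
shift [-428.  -594.5   34.6] turn [-0.1  0.  55. ]  tcp in board [-428.1  656.9] 183.8 t 0.1
0.09372336572688077 [-1.79903779e+02 -1.73770925e-02  1.61789963e+02] [ 6.18155711e+01  1.40793941e+01  8.93165854e+01  4.60450385e-04
  7.67017974e+01 -9.97451287e+00]
```

All six keys are needed in each row.

Emit:
{"api": "step_arm", "payload": {
  "plan": [
    {"tx":-60,"ty":-55,"tz":-36,"ax":0,"ay":0,"az":7},
    {"tx":-60,"ty":-55,"tz":-36,"ax":0,"ay":0,"az":14},
    {"tx":-120,"ty":-115,"tz":-36,"ax":0,"ay":0,"az":21},
    {"tx":-120,"ty":-115,"tz":-36,"ax":0,"ay":0,"az":28},
    {"tx":-176,"ty":-175,"tz":-36,"ax":0,"ay":0,"az":35},
    {"tx":-176,"ty":-175,"tz":-36,"ax":0,"ay":0,"az":42},
    {"tx":-235,"ty":-235,"tz":-36,"ax":0,"ay":0,"az":49},
    {"tx":-235,"ty":-235,"tz":-36,"ax":0,"ay":0,"az":55},
    {"tx":-263,"ty":-262,"tz":-36,"ax":0,"ay":0,"az":55},
    {"tx":-280,"ty":-298,"tz":-36,"ax":0,"ay":0,"az":55},
    {"tx":-298,"ty":-335,"tz":-36,"ax":0,"ay":0,"az":55},
    {"tx":-315,"ty":-370,"tz":-36,"ax":0,"ay":0,"az":55}
  ],
  "jaw": 1
}}

```text
time: 1.1
position: [0.3864, 0.1656, 0.2204]
eef_rot: [-180.0, 0.0, 106.8]
contact_force: [1.0, -0.2, -0.8]
finger_gap: 0.0173
gripper_force: 0.0
```

```bash
python3 -c "
from h import *
go((-110,-3),150,115);print(state()['finger_gap'],state()['eef_rot'],state()['joints'])"
```

```text
shift [-247.4  -35.8   70.4] turn [-0.  0.  0.]  tcp in board [-182.1  236.3] 220.4 t 1.1
0.0172562980590422 [-1.79977347e+02  2.75506589e-03  1.06800785e+02] [ 7.66710858e+00 -2.07692225e+01  1.18787767e+02 -6.37807741e-03
  8.20033837e+01 -9.13278709e+00]
```

Emit:
{"api": "step_arm", "payload": {
  "plan": [
    {"tx":-41,"ty":-6,"tz":0,"ax":0,"ay":0,"az":0},
    {"tx":-82,"ty":-12,"tz":0,"ax":0,"ay":0,"az":0},
    {"tx":-123,"ty":-18,"tz":0,"ax":0,"ay":0,"az":0},
    {"tx":-164,"ty":-24,"tz":0,"ax":0,"ay":0,"az":0},
    {"tx":-205,"ty":-30,"tz":0,"ax":0,"ay":0,"az":0},
    {"tx":-235,"ty":-34,"tz":20,"ax":0,"ay":0,"az":0},
    {"tx":-247,"ty":-36,"tz":50,"ax":0,"ay":0,"az":0},
    {"tx":-247,"ty":-36,"tz":70,"ax":0,"ay":0,"az":0},
    {"tx":-247,"ty":-36,"tz":70,"ax":0,"ay":0,"az":0},
    {"tx":-247,"ty":-36,"tz":70,"ax":0,"ay":0,"az":0}
  ]
}}

```text
time: 1.93
position: [0.4227, -0.079, 0.1499]
eef_rot: [-179.9, -0.1, 106.8]
contact_force: [-0.2, 0.1, 0.6]
finger_gap: 0.0006
gripper_force: 0.0
```

Run:
```python
from h import *
go((-110,-3),47,115);print(state()['finger_gap'],state()['joints'])
im,D=snapshot("top"); g,_=snapshot("side")
a=cv2.resize(im[160:265,280:400],None,fx=3.3,fy=4,interpolation=cv2.INTER_CUBIC)[:420,:396]; b=cv2.resize(g[130:300,230:390],(396,420))
cv2.imwrite("pics/1.png",np.hstack([a,b])[:,:,::-1])
```

```text
shift [ -3.    0.3 102.9] turn [-0.1 -0.1 -0. ]  tcp in board [-111.3   -0.5] 149.9 t 1.9333
0.0006184287344938118 [-2.57644481e+01 -1.50954619e+01  1.21940341e+02  5.20754981e-03
  7.33234006e+01 -4.25366318e+01]
```

View pics/1.png

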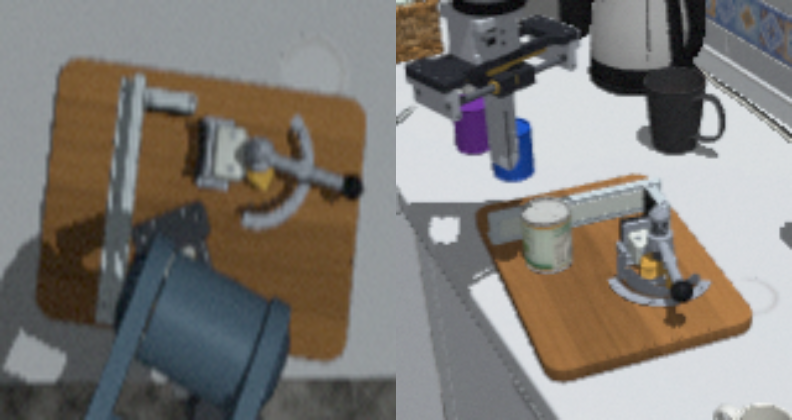

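The side view shows the closed fingers above the board behind the tin, clear of it. Lowering them.

Emit:
{"api": "step_arm", "payload": {
  "plan": [
    {"tx":-3,"ty":0,"tz":35,"ax":0,"ay":0,"az":0},
    {"tx":-3,"ty":0,"tz":65,"ax":0,"ay":0,"az":0},
    {"tx":-3,"ty":0,"tz":88,"ax":0,"ay":0,"az":0},
    {"tx":-3,"ty":0,"tz":103,"ax":0,"ay":0,"az":0},
    {"tx":-3,"ty":0,"tz":103,"ax":0,"ay":0,"az":0},
    {"tx":-3,"ty":0,"tz":103,"ax":0,"ay":0,"az":0}
  ]
}}

```text
time: 2.53
position: [0.4253, -0.0821, 0.0489]
eef_rot: [180.0, 0.0, 106.9]
contact_force: [-0.3, 0.1, 0.3]
finger_gap: 0.0
gripper_force: 0.0
```

Run:
```python
from h import *
t=np.radians(25);n=np.array([np.cos(t),np.sin(t)])
tin=w2b((476.9,-65)); print("tin",tin)
for c in ((-60,21),(-20,45),(25,45.2),(40,45.2),(50,45.2)):
    print(c); go(np.array(c)-41.2*n,47,115)
print(state()["contact_force"])
```

```text
tin [-59.60649669  21.01322328]
(-60, 21)
shift [ 1.6 12.8  1.9] turn [0.  0.  0.1]  tcp in board [-108.3   -3.2] 48.9 t 2.5333
(-20, 45)
shift [ 6.4 59.2  1.9] turn [0.  0.  0.1]  tcp in board [-108.3   -3.2] 48.9 t 2.5333
(25, 45.2)
shift [-12.5 100.    2. ] turn [0.  0.  0.1]  tcp in board [-108.3   -3.2] 48.9 t 2.5333
(40, 45.2)
shift [-18.9 113.6   2. ] turn [0.  0.  0.1]  tcp in board [-108.3   -3.2] 48.9 t 2.5333
(50, 45.2)
shift [-23.1 122.7   2. ] turn [0.  0.  0.1]  tcp in board [-108.3   -3.2] 48.9 t 2.5333
[-0.33355014  0.09521361  0.28538205]
```

Emit:
{"api": "step_arm", "payload": {
  "plan": [
    {"tx":1,"ty":5,"tz":1,"ax":0,"ay":0,"az":0},
    {"tx":1.5,"ty":9,"tz":1,"ax":0,"ay":0,"az":0},
    {"tx":2,"ty":12,"tz":1,"ax":0,"ay":0,"az":0},
    {"tx":2,"ty":15,"tz":1,"ax":0,"ay":0,"az":0},
    {"tx":2.5,"ty":18,"tz":1,"ax":0,"ay":0,"az":0},
    {"tx":3,"ty":22,"tz":1,"ax":0,"ay":0,"az":0},
    {"tx":3,"ty":26,"tz":1,"ax":0,"ay":0,"az":0},
    {"tx":3.5,"ty":30,"tz":1,"ax":0,"ay":0,"az":0},
    {"tx":4,"ty":34,"tz":1,"ax":0,"ay":0,"az":0},
    {"tx":4.5,"ty":38,"tz":1,"ax":0,"ay":0,"az":0},
    {"tx":5,"ty":42,"tz":1,"ax":0,"ay":0,"az":0},
    {"tx":5,"ty":44,"tz":1,"ax":0,"ay":0,"az":0}
  ]
}}

```text
time: 3.53
position: [0.4656, -0.0645, 0.0467]
eef_rot: [180.0, -0.0, 106.8]
contact_force: [-1.3, -0.2, 2.3]
finger_gap: 0.0004
gripper_force: 0.8
```

```bash
cat >> h.py <<'E'
def tinpos(tag=None):
    g,D=snapshot("side"); v,u=np.mgrid[160:280,230:380]; uv=np.c_[u.ravel(),v.ravel()]
    X=depthpt("side",uv,D)*1000; P=(X[:,:2]-C)@Rb()
    k=(abs(X[:,2]-50)<22)&(abs(P[:,1]-35)<45)&(P[:,0]>-100)&(P[:,0]<90)
    k2=(abs(X[:,2]-93)<7)&(abs(P[:,1]-38)<38)&(P[:,0]>-100)&(P[:,0]<100)
    if k2.sum(): print("top pts",k2.sum(),"mean",P[k2].mean(0).round(1),"circ",cv2.minEnclosingCircle(P[k2].astype(np.float32)),"z",X[k2,2].mean())
    if tag: cv2.imwrite(f"pics/{tag}.png",cv2.resize(g[150:280,230:390],None,fx=4,fy=4,interpolation=cv2.INTER_CUBIC)[:,:,::-1])
E
python3 - <<'E'
from h import *
tinpos("2"); go((0,0),47,115); print(state()["contact_force"])
E
```

```text
top pts 195 mean [-41.6  29. ] circ ((-48.81087112426758, 31.10511016845703), 42.61396789550781) z 89.98501950482913
shift [-48.   55.6  -0.2] turn [0. 0. 0.]  tcp in board [-70.6  20. ] 46.8 t 3.5833
[-0.8317856  -0.18661069 -0.17590217]
```

View pics/2.png

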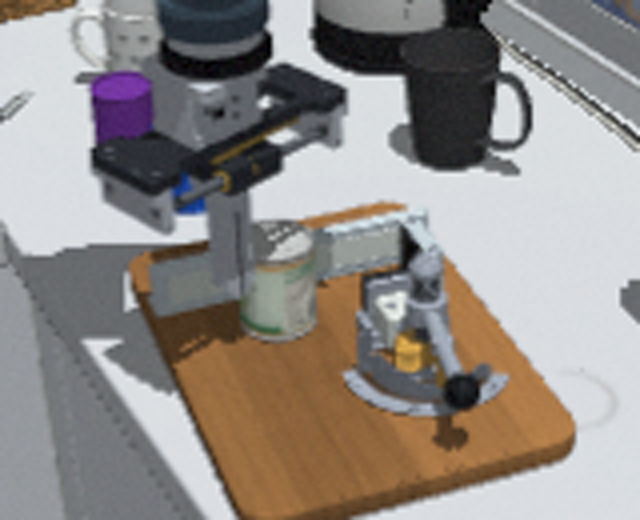

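The tin stands upright in front of the blade and is moving to the rail. I'll go on diagonally to the rail, then along it.

Emit:
{"api": "step_arm", "payload": {
  "plan": [
    {"tx":0.5,"ty":4,"tz":0,"ax":0,"ay":0,"az":0},
    {"tx":1,"ty":8,"tz":0,"ax":0,"ay":0,"az":0},
    {"tx":1,"ty":11,"tz":0,"ax":0,"ay":0,"az":0},
    {"tx":1,"ty":14,"tz":0,"ax":0,"ay":0,"az":0},
    {"tx":1,"ty":15,"tz":0,"ax":0,"ay":0,"az":0}
  ]
}}

```text
time: 4.0
position: [0.4797, -0.0593, 0.0468]
eef_rot: [180.0, 0.0, 106.8]
contact_force: [-1.0, -0.0, 0.4]
finger_gap: 0.0003
gripper_force: 0.6
```

Run:
```python
from h import *
t=np.radians(25);n=np.array([np.cos(t),np.sin(t)])
p=w2b(state()["position"]*1000); print("tin est",p+41.2*n)
for c in ((-10,45.2),(10,45.2),(30,45.2)): go(np.array(c)-41.2*n,47,115)
tinpos("3")
```

```text
tin est [-20.32618324  44.45234723]
shift [-3.7  9.7 -0.2] turn [0. 0. 0.]  tcp in board [-57.7  27. ] 46.8 t 4.0
shift [-12.1  27.8  -0.2] turn [0. 0. 0.]  tcp in board [-57.7  27. ] 46.8 t 4.0
shift [-20.6  45.9  -0.2] turn [0. 0. 0.]  tcp in board [-57.7  27. ] 46.8 t 4.0
top pts 193 mean [-28.3  35.6] circ ((-34.87289047241211, 38.46861267089844), 42.848716735839844) z 90.29444978906851
```

Emit:
{"api": "step_arm", "payload": {
  "plan": [
    {"tx":0,"ty":4,"tz":0,"ax":0,"ay":0,"az":0},
    {"tx":-1,"ty":8,"tz":0,"ax":0,"ay":0,"az":0},
    {"tx":-2,"ty":12,"tz":0,"ax":0,"ay":0,"az":0},
    {"tx":-4,"ty":15.5,"tz":0,"ax":0,"ay":0,"az":0},
    {"tx":-5.5,"ty":19,"tz":0,"ax":0,"ay":0,"az":0}
  ]
}}

```text
time: 4.47
position: [0.4982, -0.061, 0.0471]
eef_rot: [-179.7, 0.1, 106.9]
contact_force: [-11.0, -10.1, 8.2]
finger_gap: 0.0003
gripper_force: 6.6
```

Run:
```python
from h import *
t=np.radians(25);n=np.array([np.cos(t),np.sin(t)])
p=w2b(state()["position"]*1000); print("tin est",p+41.2*n)
for c in ((20,45.2),(50,45.2)): go(np.array(c)-41.2*n,47,115)
tinpos()
```

```text
tin est [-1.79727474 45.4420758 ]
shift [-9.5 19.6 -0. ] turn [-0.3  0.1  0.1]  tcp in board [-39.1  28. ] 47.1 t 4.4667
shift [-22.2  46.8  -0.1] turn [-0.3  0.1  0.1]  tcp in board [-39.1  28. ] 47.1 t 4.4667
top pts 187 mean [-10.   37.4] circ ((-15.789031028747559, 38.32594680786133), 41.5459098815918) z 90.46518265273514
```

The tin now touches the rail (about 10 N). I'll ease off slightly and go along the rail.

Emit:
{"api": "step_arm", "payload": {
  "plan": [
    {"tx":-2.2,"ty":2.3,"tz":0,"ax":0,"ay":0,"az":0},
    {"tx":-3.9,"ty":5.9,"tz":0,"ax":0,"ay":0,"az":0},
    {"tx":-5.6,"ty":9.5,"tz":0,"ax":0,"ay":0,"az":0},
    {"tx":-7.3,"ty":13,"tz":0,"ax":0,"ay":0,"az":0},
    {"tx":-8.9,"ty":16.5,"tz":0,"ax":0,"ay":0,"az":0},
    {"tx":-10.5,"ty":20,"tz":0,"ax":0,"ay":0,"az":0}
  ]
}}

```text
time: 5.02
position: [0.5186, -0.0681, 0.0479]
eef_rot: [-179.4, 0.3, 107.0]
contact_force: [-21.0, -19.2, 16.7]
finger_gap: 0.0005
gripper_force: 12.9
```

Run:
```python
from h import *
t=np.radians(25);n=np.array([np.cos(t),np.sin(t)])
p=w2b(state()["position"]*1000); print("tin est",p+41.2*n)
for c in ((20,45.2),(50,45.2)): go(np.array(c)-41.2*n,47,115)
tinpos()
```

```text
tin est [19.48225113 41.31293073]
shift [3.3 2.1 0.8] turn [-0.6  0.3  0.2]  tcp in board [-17.9  23.9] 47.9 t 5.0167
shift [-9.4 29.3  0.6] turn [-0.6  0.3  0.2]  tcp in board [-17.9  23.9] 47.9 t 5.0167
top pts 173 mean [ 9.3 34.8] circ ((2.0785210132598877, 39.91761016845703), 42.76248550415039) z 90.83935023933876
```

The force has risen and the lateral position is shifting, so I'll look before pushing further.

Run:
```python
from h import *
im,_=snapshot("top"); g,_=snapshot("side")
a=cv2.resize(im[165:255,290:395],(400,343),interpolation=cv2.INTER_CUBIC); b=cv2.resize(g[180:260,265:365],(429,343),interpolation=cv2.INTER_CUBIC)[:,:400]
cv2.imwrite("pics/4.png",np.hstack([a,b])[:,:,::-1])
print(state()["contact_force"],state()["ft_torque"])
```

```text
[-13.92533575 -13.15729723   9.6198433 ] [-2.46564773  2.41210159 -0.07349811]
```

View pics/4.png

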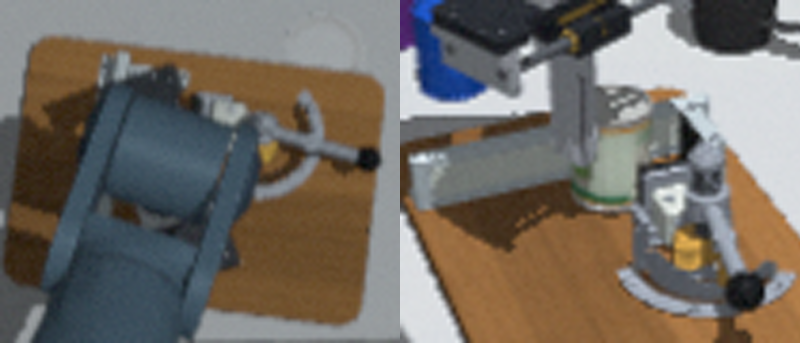

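The tin is upright against the rail, but the oblique blade wedges it and rolls it along. I'll back off, turn the blade to push nearly straight along the rail, and re-engage.

Emit:
{"api": "step_arm", "payload": {
  "plan": [
    {"tx":0,"ty":-3,"tz":0,"ax":0,"ay":0,"az":0},
    {"tx":0,"ty":-8,"tz":0,"ax":0,"ay":0,"az":0},
    {"tx":0,"ty":-14,"tz":0,"ax":0,"ay":0,"az":0},
    {"tx":4,"ty":-16,"tz":0,"ax":0,"ay":0,"az":6},
    {"tx":8,"ty":-16,"tz":0,"ax":0,"ay":0,"az":12},
    {"tx":12,"ty":-14,"tz":0,"ax":0,"ay":0,"az":18},
    {"tx":13,"ty":-14,"tz":0,"ax":0,"ay":0,"az":22},
    {"tx":13,"ty":-14,"tz":0,"ax":0,"ay":0,"az":22}
  ]
}}

```text
time: 5.83
position: [0.5039, -0.0545, 0.0467]
eef_rot: [180.0, -0.0, 84.8]
contact_force: [-0.3, 0.3, 0.2]
finger_gap: 0.0002
gripper_force: 0.0
```

Run:
```python
from h import *
tinpos()
for c in ((-25,43),(9,43)): go(c,47,93)
print(state()["contact_force"])
```

```text
top pts 217 mean [ 3.2 40.6] circ ((-3.6327762603759766, 38.284332275390625), 46.394630432128906) z 89.94134489620586
shift [ 7.4  9.7 -0.3] turn [ 0.  -0.   0.1]  tcp in board [-34.3  35.1] 46.7 t 5.8833
shift [ 5.6 43.6 -0.3] turn [ 0.  -0.   0.1]  tcp in board [-34.3  35.1] 46.7 t 5.8833
[-0.59293693  0.07027115  0.26963902]
```

Emit:
{"api": "step_arm", "payload": {
  "plan": [
    {"tx":4,"ty":2,"tz":0,"ax":0,"ay":0,"az":0},
    {"tx":7.4,"ty":5,"tz":0,"ax":0,"ay":0,"az":0},
    {"tx":7.4,"ty":8,"tz":0,"ax":0,"ay":0,"az":0},
    {"tx":7.2,"ty":11,"tz":0,"ax":0,"ay":0,"az":0},
    {"tx":7,"ty":14,"tz":0,"ax":0,"ay":0,"az":0},
    {"tx":6.8,"ty":17.5,"tz":0,"ax":0,"ay":0,"az":0},
    {"tx":6.6,"ty":21,"tz":0,"ax":0,"ay":0,"az":0},
    {"tx":6.4,"ty":24.5,"tz":0,"ax":0,"ay":0,"az":0}
  ]
}}

```text
time: 6.55
position: [0.5293, -0.051, 0.0467]
eef_rot: [-180.0, -0.0, 84.8]
contact_force: [-2.2, 0.6, 0.6]
finger_gap: 0.0001
gripper_force: 0.7
```

Run:
```python
from h import *
tinpos()
for c in ((9,43),): go(c,47,93)
print(state()["contact_force"])
```

```text
top pts 208 mean [21.3 40.7] circ ((15.575825691223145, 43.89775848388672), 41.266632080078125) z 90.05536103014457
shift [-0.2 18.  -0.1] turn [ 0.  0. -0.]  tcp in board [-9.  42.2] 46.9 t 6.6
[-0.10998785 -0.14542471 -0.62301825]
```

Emit:
{"api": "step_arm", "payload": {
  "plan": [
    {"tx":0,"ty":3,"tz":0,"ax":0,"ay":0,"az":0},
    {"tx":0,"ty":6,"tz":0,"ax":0,"ay":0,"az":0},
    {"tx":0,"ty":9,"tz":0,"ax":0,"ay":0,"az":0},
    {"tx":0,"ty":12,"tz":0,"ax":0,"ay":0,"az":0},
    {"tx":0,"ty":14.5,"tz":0,"ax":0,"ay":0,"az":0},
    {"tx":0,"ty":16,"tz":0,"ax":0,"ay":0,"az":0}
  ]
}}

```text
time: 7.1
position: [0.5452, -0.0525, 0.0468]
eef_rot: [-180.0, 0.0, 84.8]
contact_force: [-2.1, -0.2, 2.1]
finger_gap: 0.0003
gripper_force: 1.5
```

Emit:
{"api": "step_arm", "payload": {
  "plan": [
    {"tx":0,"ty":1,"tz":0,"ax":0,"ay":0,"az":0},
    {"tx":0,"ty":2,"tz":0,"ax":0,"ay":0,"az":0}
  ]
}}

```text
time: 7.27
position: [0.5452, -0.0523, 0.0466]
eef_rot: [-179.7, -0.0, 84.8]
contact_force: [-11.2, -0.9, 7.4]
finger_gap: 0.0006
gripper_force: 5.3
```

Run:
```python
from h import *
tinpos()
for c in ((9,43),): go(c,47,93)
print(state()["contact_force"])
```

```text
top pts 203 mean [37.4 42.1] circ ((32.146812438964844, 43.6180419921875), 41.44395446777344) z 90.03020636376907
shift [-0.4  2.8 -0.4] turn [-0.3 -0.   0. ]  tcp in board [ 6.2 43.3] 46.6 t 7.3167
[-8.95625569 -0.69032533  6.75148478]
```

The tin is at the stop (firm contact at 11 N, no further travel). I'll retreat and check from above.

Emit:
{"api": "step_arm", "payload": {
  "plan": [
    {"tx":0,"ty":-4,"tz":0,"ax":0,"ay":0,"az":0},
    {"tx":0,"ty":-12,"tz":0,"ax":0,"ay":0,"az":0},
    {"tx":0,"ty":-28,"tz":0,"ax":0,"ay":0,"az":0},
    {"tx":0,"ty":-40,"tz":-20,"ax":0,"ay":0,"az":0},
    {"tx":0,"ty":-40,"tz":-60,"ax":0,"ay":0,"az":0},
    {"tx":0,"ty":-40,"tz":-100,"ax":0,"ay":0,"az":0},
    {"tx":0,"ty":-40,"tz":-140,"ax":0,"ay":0,"az":0},
    {"tx":-40,"ty":-40,"tz":-140,"ax":0,"ay":0,"az":0},
    {"tx":-80,"ty":-40,"tz":-140,"ax":0,"ay":0,"az":0},
    {"tx":-120,"ty":-40,"tz":-140,"ax":0,"ay":0,"az":0},
    {"tx":-160,"ty":-40,"tz":-140,"ax":0,"ay":0,"az":0},
    {"tx":-200,"ty":-40,"tz":-140,"ax":0,"ay":0,"az":0}
  ]
}}

```text
time: 8.32
position: [0.4885, -0.2497, 0.187]
eef_rot: [179.9, 0.0, 84.8]
contact_force: [-0.1, 0.3, 0.1]
finger_gap: 0.0007
gripper_force: 0.0
```

Run:
```python
from h import *
im,D=snapshot("top"); v,u=np.mgrid[165:255,295:365]; uv=np.c_[u.ravel(),v.ravel()]
X=depthpt("top",uv,D)*1000; P=(X[:,:2]-C)@Rb()
k=(abs(X[:,2]-93)<8)&(np.hypot(P[:,0]-48,P[:,1]-45)<36); print(k.sum(),P[k].mean(0),cv2.minEnclosingCircle(P[k].astype(np.float32)),X[k,2].mean())
b=(im.max(2)<45); sub=np.zeros_like(b); sub[190:225,365:400]=1; vv,uu=np.where(b&sub); print("knob",uu.mean(),vv.mean(),len(uu),w2b(plane("top",[[uu.mean(),vv.mean()]],.072)[0]*1000))
a=cv2.resize(im[170:250,295:395],(600,480),interpolation=cv2.INTER_CUBIC); cv2.imwrite("pics/5.png",a[:,:,::-1]); go((65,-130),70,78); print(state()["joints"])
```

```text
206 [51.38309003 45.89619756] ((51.285335540771484, 45.602352142333984), 28.347856521606445) 92.8366851789299
knob 388.74418604651163 210.5581395348837 43 [  20.79955781 -163.45922518]
shift [ 33.   88.1 117.1] turn [ 0.1  0.3 14.7]  tcp in board [ -21.7 -166.6] 187.1 t 8.3667
[-39.40627922   0.50300926 103.8827723   -0.1773684   75.38571364
 -33.85834818]
```

View pics/5.png

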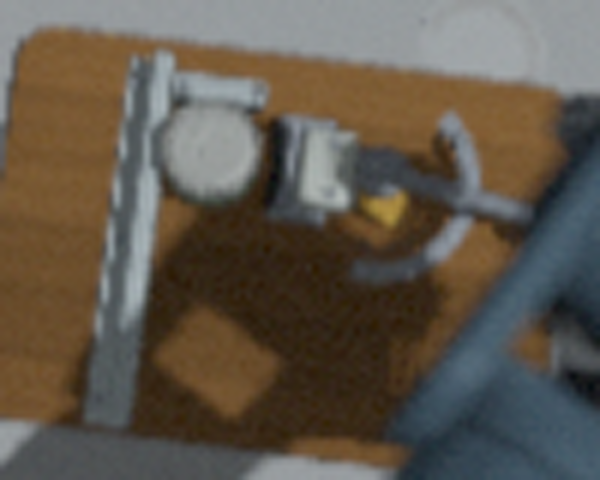

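The top view shows the tin, crop (212,150), touching the rail and the end stop. Its measured centre (51.4, 45.9) matches home (50, 45.2). The handle is still open. Now to go to the far side of the bar.

```bash
cat >> h.py <<'E'
def hp(deg,gap=0,r=76,z=68):
    t=np.radians(deg); b=np.array([50,-55])+r*np.array([-np.sin(t),-np.cos(t)])+(18.5+gap)*np.array([np.cos(t),-np.sin(t)])
    print("th",deg,end=" "); go(b,z,90-deg)
E
python3 -c "
from h import *
hp(9,12,z=187); hp(9,12)"
```

```text
th 9 shift [27.5 91.3  0.1] turn [ 0.1  0.3 11.7]  tcp in board [ -21.7 -166.6] 187.1 t 8.3667
th 9 shift [ 28.1  91.1 119.1] turn [ 0.1  0.3 11.7]  tcp in board [ -21.7 -166.6] 187.1 t 8.3667
```

Emit:
{"api": "step_arm", "payload": {
  "plan": [
    {"tx":10,"ty":35,"tz":0,"ax":0,"ay":0,"az":6},
    {"tx":20,"ty":70,"tz":0,"ax":0,"ay":0,"az":12},
    {"tx":28,"ty":91,"tz":0,"ax":0,"ay":0,"az":12},
    {"tx":28,"ty":91,"tz":15,"ax":0,"ay":0,"az":12},
    {"tx":28,"ty":91,"tz":40,"ax":0,"ay":0,"az":12},
    {"tx":28,"ty":91,"tz":40,"ax":0,"ay":0,"az":12},
    {"tx":28,"ty":91,"tz":40,"ax":0,"ay":0,"az":12}
  ]
}}

```text
time: 8.95
position: [0.581, -0.2275, 0.1452]
eef_rot: [-179.8, -0.1, 72.8]
contact_force: [0.3, 0.3, -0.0]
finger_gap: 0.0002
gripper_force: 0.0
```

Run:
```python
from h import *
hp(9,12)
g,D=snapshot("side"); b=cv2.resize(g[150:290,250:410],(640,560),interpolation=cv2.INTER_CUBIC); cv2.imwrite("pics/6.png",b[:,:,::-1])
```

```text
th 9 shift [-9.6  3.4 77.2] turn [-0.2 -0.1 -0. ]  tcp in board [  66.6 -125. ] 145.2 t 8.95
```

View pics/6.png

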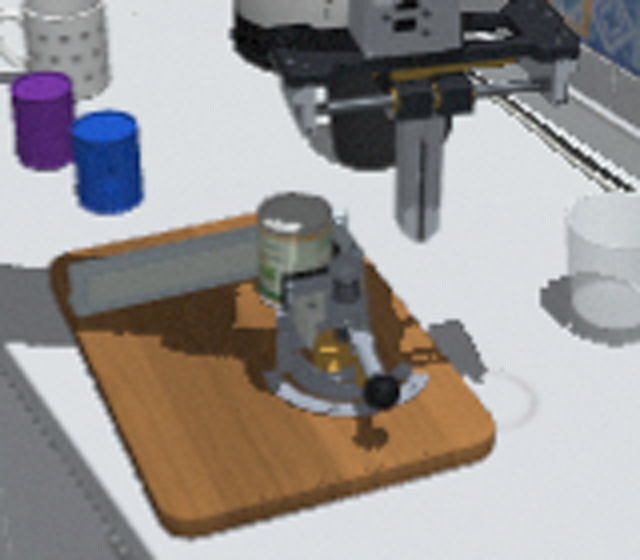

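The blade hangs above the far side of the bar, with the post, knob and glass all clear of it. Lowering, then engaging the bar.

Emit:
{"api": "step_arm", "payload": {
  "plan": [
    {"tx":-9,"ty":3.5,"tz":20,"ax":0,"ay":0,"az":0},
    {"tx":-9.5,"ty":3.5,"tz":45,"ax":0,"ay":0,"az":0},
    {"tx":-9.5,"ty":3.5,"tz":65,"ax":0,"ay":0,"az":0},
    {"tx":-9.5,"ty":3.5,"tz":77,"ax":0,"ay":0,"az":0},
    {"tx":-9.5,"ty":3.5,"tz":77,"ax":0,"ay":0,"az":0}
  ]
}}

```text
time: 9.42
position: [0.5814, -0.2379, 0.0681]
eef_rot: [-179.8, -0.1, 72.8]
contact_force: [-0.2, 0.6, -1.2]
finger_gap: -0.0002
gripper_force: 0.0
```

Run:
```python
from h import *
for d in (9,15,22,29,36,43): hp(d)
```

```text
th 9 shift [  0.4 -12.3   0.1] turn [-0.2 -0.1 -0. ]  tcp in board [  68.5 -135.3] 68.1 t 9.4167
th 15 shift [ -1.1 -20.3   0.2] turn [-0.2 -0.   6. ]  tcp in board [  68.5 -135.3] 68.1 t 9.4167
th 22 shift [ -1.8 -29.9   0.2] turn [-0.2 -0.  13. ]  tcp in board [  68.5 -135.3] 68.1 t 9.4167
th 29 shift [ -1.4 -39.4   0.2] turn [-0.2 -0.  20. ]  tcp in board [  68.5 -135.3] 68.1 t 9.4167
th 36 shift [  0.2 -48.8   0.3] turn [-0.2 -0.  27. ]  tcp in board [  68.5 -135.3] 68.1 t 9.4167
th 43 shift [  3.  -57.9   0.3] turn [-0.2  0.  34. ]  tcp in board [  68.5 -135.3] 68.1 t 9.4167
```

Emit:
{"api": "step_arm", "payload": {
  "plan": [
    {"tx":0.4,"ty":-6,"tz":0,"ax":0,"ay":0,"az":0},
    {"tx":0.4,"ty":-12,"tz":0,"ax":0,"ay":0,"az":0},
    {"tx":-0.4,"ty":-16.3,"tz":0,"ax":0,"ay":0,"az":3},
    {"tx":-1.1,"ty":-20.3,"tz":0,"ax":0,"ay":0,"az":6},
    {"tx":-1.4,"ty":-25,"tz":0,"ax":0,"ay":0,"az":9.5},
    {"tx":-1.8,"ty":-30,"tz":0,"ax":0,"ay":0,"az":13},
    {"tx":-1.6,"ty":-34.7,"tz":0,"ax":0,"ay":0,"az":16.5},
    {"tx":-1.4,"ty":-39.4,"tz":0,"ax":0,"ay":0,"az":20}
  ]
}}

```text
time: 10.08
position: [0.545, -0.2286, 0.0719]
eef_rot: [179.8, -0.0, 52.6]
contact_force: [0.7, -0.3, -0.6]
finger_gap: 0.0004
gripper_force: 0.0
```

Run:
```python
from h import *
for d in (29,36,43,50,57,62): hp(d)
print(state()["contact_force"])
```

```text
th 29 shift [-0.2 -2.   3.9] turn [ 0.2 -0.  -0.2]  tcp in board [  31.2 -131.2] 71.9 t 10.0833
th 36 shift [ -1.9 -11.4   3.9] turn [ 0.2 -0.   6.8]  tcp in board [  31.2 -131.2] 71.9 t 10.0833
th 43 shift [ -2.5 -20.9   3.8] turn [ 0.2 -0.  13.8]  tcp in board [  31.2 -131.2] 71.9 t 10.0833
th 50 shift [ -1.9 -30.5   3.8] turn [ 0.2 -0.  20.8]  tcp in board [  31.2 -131.2] 71.9 t 10.0833
th 57 shift [ -0.1 -39.8   3.8] turn [ 0.2 -0.1 27.8]  tcp in board [  31.2 -131.2] 71.9 t 10.0833
th 62 shift [  1.8 -46.4   3.8] turn [ 0.2 -0.1 32.8]  tcp in board [  31.2 -131.2] 71.9 t 10.0833
[ 0.6788528  -0.27524108 -0.60250446]
```

```bash
cat >> h.py <<'E'
def knob(tag=None):
    g,D=snapshot("side"); v,u=np.mgrid[190:300,290:400]; uv=np.c_[u.ravel(),v.ravel()]
    X=depthpt("side",uv,D)*1000; P=(X[:,:2]-C)@Rb(); d=g[uv[:,1],uv[:,0]].max(1)<60
    rr=np.hypot(P[:,0]-50,P[:,1]+55)
    k=d&(X[:,2]>60)&(X[:,2]<105)&(rr>80)&(rr<115)
    q=P[k]-[50,-55]; o=rays("side",[[320,200]])[0][:2]*1000
    print("knob n",k.sum(),"P",P[k].mean(0).round(1) if k.any() else None,"theta",np.degrees(np.arctan2(-q[:,0].mean(),-q[:,1].mean())) if k.any() else None,"z",X[k,2].min() if k.any() else 0,X[k,2].max() if k.any() else 0)
    if tag: cv2.imwrite(f"pics/{tag}.png",cv2.resize(g[170:290,270:390],(600,600),interpolation=cv2.INTER_CUBIC)[:,:,::-1])
E
python3 -c "
from h import *
knob('7'); hp(29); print(state()['contact_force'],state()['qvel'])"
```

```text
knob n 64 P [  26.9 -160.5] theta 12.35665401623706 z 63.27770456747406 82.6059460852261
th 29 shift [-0.1 -1.3  3.7] turn [ 0.1 -0.  -0.3]  tcp in board [  30.5 -131. ] 71.7 t 10.1333
[ 0.79427576  0.36420133 -0.2477707 ] [ 0.26587105  1.0063601  -0.88438196  0.06131504  0.03615806 -8.1579952 ]
```

View pics/7.png

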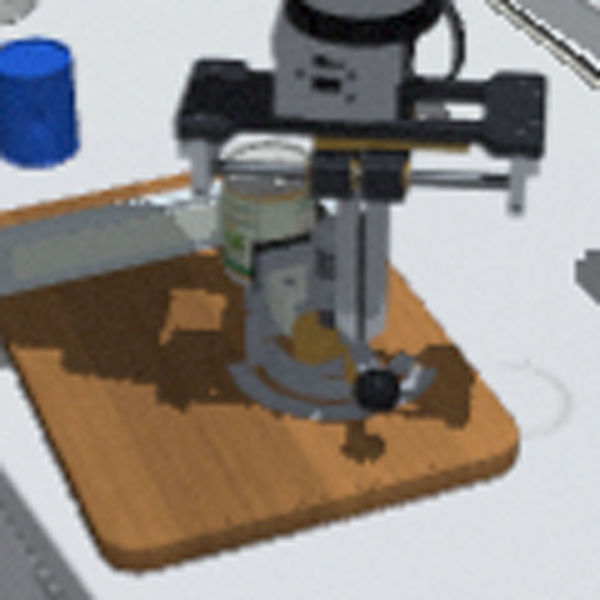

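Run:
```python
from h import *
import h
s=state(); p=s["position"]*1000; print(p,w2b(p))
tip=p+[0,0,-14]; print("tip px",proj("side",[tip/1000,p/1000]))
for th in (9,20,29):
  t=np.radians(th)
  for r in (76,100):
    print(th,r,proj("side",[np.r_[b2w(np.array([50,-55])+r*np.array([-np.sin(t),-np.cos(t)])),71]/1000]))
g0=np.load("side0.npz"); g1,D1=snapshot("side")
for g,D in((g0["im"],g0["D"]),(g1,D1)):
    b=(g.max(2)<50); sub=np.zeros_like(b); sub[225:265,330:365]=1; vv,uu=np.where(b&sub&(D>0)); print("knob px",np.median(uu),np.median(vv),len(uu))
v,u=np.mgrid[215:240:4,336:352:3]; uv=np.c_[u.ravel(),v.ravel()]; X=depthpt("side",uv,D1)*1000
for a,x in zip(uv,X): print(a,w2b(x).round(0),x[2].round(0),g1[a[1],a[0]])
```

```text
[ 544.37603858 -228.28318494   71.68101868] [  30.46858902 -130.97655665]
tip px [[341.67112405 246.07284018]
 [341.70348387 241.84977915]]
9 76 [[344.22386813 241.20469701]]
9 100 [[346.51479401 246.58999667]]
20 76 [[338.77664193 241.65648903]]
20 100 [[339.21415604 247.20505722]]
29 76 [[334.27048081 241.5545075 ]]
29 100 [[333.17242531 247.06348277]]
knob px 345.0 247.0 69
knob px 345.0 247.0 69
[336 215] [  13. -135.] 163.0 [ 91  95 101]
[339 215] [  20. -137.] 162.0 [102 107 115]
[342 215] [  27. -140.] 163.0 [69 74 78]
[345 215] [  34. -143.] 163.0 [104 106 112]
[348 215] [145.  84.] -2.0 [213 217 221]
[351 215] [154.  81.] -2.0 [221 223 229]
[336 219] [ 42. -64.] 100.0 [88 93 98]
[339 219] [  21. -136.] 149.0 [101 106 111]
[342 219] [  26. -142.] 152.0 [71 75 79]
[345 219] [  33. -146.] 153.0 [101 101 109]
[348 219] [136.  65.] -3.0 [214 219 222]
[351 219] [143.  56.] 0.0 [219 222 225]
[336 223] [ 44. -59.] 83.0 [73 73 77]
[339 223] [  20. -138.] 139.0 [101 104 110]
[342 223] [  27. -141.] 139.0 [78 81 86]
[345 223] [  32. -148.] 142.0 [101 105 111]
[348 223] [113.  13.] 20.0
[... 349 characters left out ...]
31] [  19. -139.] 115.0 [102 105 113]
[342 231] [  26. -142.] 115.0 [82 85 88]
[345 231] [  33. -146.] 116.0 [107 111 117]
[348 231] [ 97. -24.] 18.0 [177 124  72]
[351 231] [106. -26.] 18.0 [181 128  80]
[336 235] [ 42. -63.] 46.0 [67 61 57]
[339 235] [  20. -136.] 100.0 [131 135 141]
[342 235] [  26. -142.] 102.0 [111 113 121]
[345 235] [  33. -147.] 104.0 [130 132 137]
[348 235] [ 88. -43.] 19.0 [171 120  72]
[351 235] [ 96. -47.] 19.0 [178 127  73]
[336 239] [ 38. -73.] 39.0 [103  79  39]
[339 239] [  29. -116.] 71.0 [91 79 57]
[342 239] [  34. -126.] 77.0 [79 85 92]
[345 239] [ 72. -59.] 21.0 [147 106  62]
[348 239] [ 79. -64.] 21.0 [177 122  74]
[351 239] [ 88. -66.] 20.0 [169 120  68]
```

I've used all my picture views, so I'll check the blade height by numbers only.

Run:
```python
from h import *
print("pic6 tip pred", proj("side",[np.r_[b2w((66.6,-125)),131]/1000, np.r_[b2w((66.6,-125)),145]/1000]),"seen ~ (355,210)")
s=state(); print(s["position"],s["eef_rot"],s["contact_force"],s["time"])
g,D=snapshot("side")
v,u=np.mgrid[200:256,330:358]; uv=np.c_[u.ravel(),v.ravel()]; X=depthpt("side",uv,D)*1000; P=(X[:,:2]-C)@Rb()
Z=X[:,2].reshape(v.shape); Y=P[:,1].reshape(v.shape); XX=P[:,0].reshape(v.shape)
for r in range(30,56,2): print(200+r,[f"{int(XX[r,c])},{int(Y[r,c])},{int(Z[r,c])}" for c in range(4,22,2)])
```

```text
pic6 tip pred [[353.73173654 219.0781839 ]
 [353.8482414  214.56057759]] seen ~ (355,210)
[ 0.54476846 -0.22844494  0.07160033] [ 1.79849937e+02 -8.36149404e-03  5.27989331e+01] [ 0.48012855  0.37391091 -0.0479332 ] 10.1833
230 ['34,-66,66', '36,-75,72', '18,-135,115', '23,-135,115', '25,-144,120', '30,-144,118', '36,-144,116', '98,-19,19', '102,-24,21']
232 ['36,-62,56', '35,-78,67', '16,-139,113', '22,-138,110', '27,-138,109', '31,-142,111', '36,-143,110', '94,-28,18', '99,-32,20']
234 ['38,-56,45', '43,-60,47', '17,-135,103', '21,-139,105', '26,-140,104', '31,-142,104', '36,-144,104', '91,-35,17', '94,-42,20']
236 ['35,-65,45', '41,-63,42', '17,-136,98', '21,-140,99', '27,-139,97', '30,-145,100', '80,-46,19', '85,-49,21', '92,-48,17']
238 ['32,-72,43', '38,-72,42', '31,-103,65', '22,-139,92', '27,-140,91', '72,-51,18', '75,-57,21', '83,-54,17', '87,-59,20']
240 ['32,-72,36', '37,-74,37', '45,-70,32', '28,-122,72', '32,-127,74', '38,-127,72', '72,-64,19', '78,-64,18', '83,-67,19']
242 ['32,-71,29', '41,-63,21', '46,-66,21', '28,-123,66', '30,-131,71', '34,-137,74', '69,-70,17', '67,-90,32', '75,-86,27']
244 ['32,-71,22', '37,-73,22', '44,-72,19', '36,-106,45', '23,-148,78', '26,-156,83', '31,-155,81', '67,-89,24', '74,-87,21']
246 ['25,-88,28', '30,-92,30', '34,-95,31', '37,-102,36', '21,-155,77', '25,-157,78', '29,-161,79', '35,-160,77', '72,-92,18']
248 ['25,-89,23', '29,-93,24', '34,-97,25', '40,-97,24', '18,-160,75', '24,-160,74', '27,-165,76', '34,-163,73', '66,-106,22']
250 ['23,-93,19', '29,-94,18', '33,-98,19', '39,-98,17', '17,-162,71', '22,-163,70', '27,-166,71', '33,-166,69', '63,-113,21']
252 ['18,-106,23', '23,-108,23', '27,-112,24', '34,-110,21', '37,-116,24', '23,-162,62', '29,-162,61', '56,-114,17', '60,-119,20']
254 ['17,-108,18', '21,-111,19', '27,-113,18', '33,-112,15', '37,-117,18', '43,-118,17', '48,-119,16', '53,-122,18', '57,-126,19']
```

The depth shows the blade's lower end at z≈88 with the TCP at 72, so the closed tips end about 16 mm above the TCP and the blade passed over the bar. The handle has not moved. I'll go back to the far side and lower further.

Emit:
{"api": "step_arm", "payload": {
  "plan": [
    {"tx":0,"ty":0,"tz":-15,"ax":0,"ay":0,"az":0},
    {"tx":10,"ty":20,"tz":-25,"ax":0,"ay":0,"az":-6},
    {"tx":14,"ty":40,"tz":-25,"ax":0,"ay":0,"az":-13},
    {"tx":14,"ty":40,"tz":-25,"ax":0,"ay":0,"az":-20},
    {"tx":14,"ty":40,"tz":-25,"ax":0,"ay":0,"az":-20},
    {"tx":14,"ty":40,"tz":-25,"ax":0,"ay":0,"az":-20}
  ]
}}

```text
time: 10.73
position: [0.5851, -0.2413, 0.0952]
eef_rot: [180.0, 0.0, 72.7]
contact_force: [-0.7, 0.4, -0.7]
finger_gap: 0.0005
gripper_force: 0.0
```

Run:
```python
from h import *
hp(9,13,z=55)
g,D=snapshot("side")
s=state(); p=s["position"]*1000; print(p,w2b(p),s["contact_force"],s["finger_gap"])
v,u=np.mgrid[190:256,330:375]; uv=np.c_[u.ravel(),v.ravel()]; X=depthpt("side",uv,D)*1000
k=(np.hypot(X[:,0]-p[0],X[:,1]-p[1])<24)&(X[:,2]>62)
for lo in range(60,180,6):
    q=k&(X[:,2]>=lo)&(X[:,2]<lo+6)
    if q.any(): print(lo,q.sum(),((X[q,:2]-C)@Rb()).mean(0).round(0))
```

```text
th 9 shift [ 2.5 -3.9 40.2] turn [ 0.   0.  -0.1]  tcp in board [  72.6 -138.1] 95.2 t 10.7333
[ 584.76935922 -241.13551844   94.93975253] [  72.28205229 -137.9362346 ] [-0.03994356  1.03231507 -0.2172845 ] 0.0005113634414990191
114 7 [  72. -147.]
120 20 [  71. -148.]
126 20 [  69. -146.]
132 24 [  69. -146.]
138 19 [  68. -147.]
144 21 [  68. -147.]
150 22 [  68. -147.]
156 21 [  68. -146.]
162 21 [  67. -146.]
168 23 [  67. -147.]
174 22 [  68. -146.]
```

Emit:
{"api": "step_arm", "payload": {
  "plan": [
    {"tx":2.5,"ty":-2,"tz":20,"ax":0,"ay":0,"az":0},
    {"tx":2.5,"ty":-2,"tz":40,"ax":0,"ay":0,"az":0},
    {"tx":2.5,"ty":-2,"tz":56,"ax":0,"ay":0,"az":0},
    {"tx":2.5,"ty":-2,"tz":56,"ax":0,"ay":0,"az":0},
    {"tx":2.5,"ty":-2,"tz":56,"ax":0,"ay":0,"az":0}
  ]
}}

```text
time: 11.2
position: [0.5828, -0.2377, 0.0381]
eef_rot: [-179.9, -0.0, 72.7]
contact_force: [-0.0, 0.6, 0.9]
finger_gap: 0.0005
gripper_force: 0.0
```

```bash
cat >> h.py <<'E'
def tip():
    g,D=snapshot("side"); s=state(); p=s["position"]*1000
    c=proj("side",[p/1000+[0,0,.03]])[0].astype(int); v,u=np.mgrid[c[1]-40:c[1]+30,c[0]-25:c[0]+25]; uv=np.c_[u.ravel(),v.ravel()]; X=depthpt("side",uv,D)*1000
    k=(np.hypot(X[:,0]-p[0],X[:,1]-p[1])<24)&(X[:,2]>35)
    print("finger z 2%:",np.percentile(X[k,2],[0,1,2,5]).round(1),k.sum())
E
python3 - <<'E'
from h import *
hp(9,0,z=40); tip(); knob()
for d in (11,15,22,29): hp(d,z=40)
E
```

```text
th 9 shift [ -0.3 -13.6  -1.9] turn [-0.1 -0.  -0.1]  tcp in board [  69.9 -134.9] 38.1 t 11.2
finger z 2%: [58.3 61.3 63.7 67.4] 350
knob n 68 P [  27.  -160.6] theta 12.296311961294725 z 62.406341327262524 83.0819097025416
th 11 shift [ -0.4 -18.1   0.1] turn [0.1 0.  2. ]  tcp in board [  71.6 -135.6] 40.1 t 11.3
th 15 shift [ -1.3 -23.5   0.1] turn [0.1 0.  6. ]  tcp in board [  71.6 -135.6] 40.1 t 11.3
th 22 shift [ -2.  -33.    0.1] turn [ 0.1  0.  13. ]  tcp in board [  71.6 -135.6] 40.1 t 11.3
th 29 shift [ -1.5 -42.5   0.1] turn [ 0.1  0.  20. ]  tcp in board [  71.6 -135.6] 40.1 t 11.3
```

Emit:
{"api": "step_arm", "payload": {
  "plan": [
    {"tx":0,"ty":-7,"tz":0,"ax":0,"ay":0,"az":0},
    {"tx":-0.4,"ty":-13,"tz":0,"ax":0,"ay":0,"az":1},
    {"tx":-0.4,"ty":-18,"tz":0,"ax":0,"ay":0,"az":2},
    {"tx":-1,"ty":-23.5,"tz":0,"ax":0,"ay":0,"az":6},
    {"tx":-1.5,"ty":-28,"tz":0,"ax":0,"ay":0,"az":10},
    {"tx":-2,"ty":-33,"tz":0,"ax":0,"ay":0,"az":13}
  ]
}}

```text
time: 11.8
position: [0.552, -0.2311, 0.04]
eef_rot: [179.8, 0.0, 59.5]
contact_force: [0.1, 0.7, 0.1]
finger_gap: 0.0007
gripper_force: 0.0
```

Run:
```python
from h import *
hp(22,0,z=40); tip(); knob()
for d in (29,36,43,50,57): hp(d,z=40)
```

```text
th 22 shift [0.4 0.1 0. ] turn [ 0.2  0.  -0.3]  tcp in board [  38.5 -132.7] 40.0 t 11.8
finger z 2%: [59.1 63.  65.1 70.1] 345
knob n 66 P [   8.2 -154.3] theta 22.835979265084 z 61.043280356848804 81.36623168472956
th 29 shift [-1.5 -8.1 -0.7] turn [0.  0.  6.9]  tcp in board [  37.4 -132.1] 39.3 t 11.9
th 36 shift [ -2.  -17.7  -0.7] turn [ 0.   0.  13.9]  tcp in board [  37.4 -132.1] 39.3 t 11.9
th 43 shift [ -1.4 -27.2  -0.7] turn [ 0.  -0.  20.9]  tcp in board [  37.4 -132.1] 39.3 t 11.9
th 50 shift [  0.4 -36.6  -0.7] turn [ 0.  -0.  27.9]  tcp in board [  37.4 -132.1] 39.3 t 11.9
th 57 shift [  3.3 -45.7  -0.7] turn [ 0.  -0.  34.9]  tcp in board [  37.4 -132.1] 39.3 t 11.9
```

The handle now follows. Going up the ramp.

Emit:
{"api": "step_arm", "payload": {
  "plan": [
    {"tx":-0.8,"ty":-4,"tz":0,"ax":0,"ay":0,"az":3.5},
    {"tx":-1.5,"ty":-8,"tz":0,"ax":0,"ay":0,"az":7},
    {"tx":-1.8,"ty":-13,"tz":0,"ax":0,"ay":0,"az":10.5},
    {"tx":-2,"ty":-17.7,"tz":0,"ax":0,"ay":0,"az":14},
    {"tx":-1.8,"ty":-22.5,"tz":0,"ax":0,"ay":0,"az":17.5},
    {"tx":-1.4,"ty":-27.2,"tz":0,"ax":0,"ay":0,"az":21},
    {"tx":-0.5,"ty":-32,"tz":0,"ax":0,"ay":0,"az":24.5},
    {"tx":0.4,"ty":-36.6,"tz":0,"ax":0,"ay":0,"az":28}
  ]
}}

```text
time: 12.57
position: [0.5243, -0.216, 0.0425]
eef_rot: [179.2, -0.2, 31.7]
contact_force: [7.0, -13.3, 5.3]
finger_gap: 0.0008
gripper_force: 8.2
```

Run:
```python
from h import *
hp(50,0,z=40); tip(); knob()
for d in (55,60,64,68,72,76): hp(d,z=40)
```

```text
th 50 shift [-1.6 -6.2  2.4] turn [ 0.8 -0.2 -0.1]  tcp in board [   8.8 -121.7] 42.5 t 12.5667
finger z 2%: [62.5 66.  69.8 73.9] 387
knob n 65 P [ -25.8 -133.1] theta 44.15169124199747 z 64.0191307399679 87.32355832659233
th 55 shift [ -3.1 -12.2   2.4] turn [ 0.7 -0.3  5. ]  tcp in board [   8.5 -121.1] 42.5 t 12.6667
th 60 shift [ -3.8 -19.    2.3] turn [ 0.7 -0.3 10. ]  tcp in board [   8.5 -121.1] 42.5 t 12.6667
th 64 shift [ -4.  -24.4   2.2] turn [ 0.7 -0.3 14. ]  tcp in board [   8.5 -121.1] 42.5 t 12.6667
th 68 shift [ -3.8 -29.9   2.2] turn [ 0.7 -0.3 18. ]  tcp in board [   8.5 -121.1] 42.5 t 12.6667
th 72 shift [ -3.2 -35.3   2.1] turn [ 0.6 -0.4 22. ]  tcp in board [   8.5 -121.1] 42.5 t 12.6667
th 76 shift [ -2.2 -40.7   2. ] turn [ 0.6 -0.4 26. ]  tcp in board [   8.5 -121.1] 42.5 t 12.6667
```

Emit:
{"api": "step_arm", "payload": {
  "plan": [
    {"tx":-0.7,"ty":-3.5,"tz":0,"ax":0,"ay":0,"az":2.5},
    {"tx":-1.2,"ty":-6.6,"tz":0,"ax":0,"ay":0,"az":5},
    {"tx":-1.6,"ty":-10,"tz":0,"ax":0,"ay":0,"az":7.5},
    {"tx":-1.9,"ty":-13.4,"tz":0,"ax":0,"ay":0,"az":10},
    {"tx":-2,"ty":-16,"tz":0,"ax":0,"ay":0,"az":12},
    {"tx":-2,"ty":-18.5,"tz":0,"ax":0,"ay":0,"az":14}
  ]
}}

```text
time: 13.17
position: [0.513, -0.2028, 0.043]
eef_rot: [179.1, -0.3, 17.8]
contact_force: [3.3, -14.9, 6.2]
finger_gap: 0.0006
gripper_force: 7.2
```

Run:
```python
from h import *
hp(64,0,z=40); tip(); knob(); hp(70,0,z=40)
```

```text
th 64 shift [-3.1 -7.4  2.9] turn [ 0.9 -0.3  0. ]  tcp in board [  -4.2 -110.2] 43.0 t 13.1667
finger z 2%: [65.7 68.2 69.4 74.6] 392
knob n 59 P [ -39.5 -114.8] theta 56.217271955452446 z 68.95280873668209 90.30852530831356
th 70 shift [ -4.5 -14.3   2.6] turn [ 0.7 -0.4  6. ]  tcp in board [  -4.8 -109.2] 42.8 t 13.2667
```

Emit:
{"api": "step_arm", "payload": {
  "plan": [
    {"tx":-0.8,"ty":-2.7,"tz":0,"ax":0,"ay":0,"az":2},
    {"tx":-1.6,"ty":-5.3,"tz":0,"ax":0,"ay":0,"az":4},
    {"tx":-2.4,"ty":-8,"tz":0,"ax":0,"ay":0,"az":6}
  ]
}}

```text
time: 13.52
position: [0.5086, -0.1963, 0.0428]
eef_rot: [179.1, -0.5, 11.8]
contact_force: [4.9, -15.6, 4.4]
finger_gap: 0.0005
gripper_force: 8.5
```

Run:
```python
from h import *
hp(70,0,z=40); tip(); knob(); hp(76,0,z=40)
```

```text
th 70 shift [-3.2 -7.6  2.7] turn [ 0.9 -0.5  0. ]  tcp in board [  -9.5 -104.4] 42.8 t 13.5167
finger z 2%: [63.  66.2 69.9 74.3] 379
knob n 63 P [ -44.7 -105.9] theta 61.7288423552035 z 70.31260416679763 92.20632339598045
th 76 shift [ -4.4 -14.5   2.7] turn [ 0.7 -0.4  6. ]  tcp in board [ -10.2 -103.4] 42.9 t 13.6167
```

Emit:
{"api": "step_arm", "payload": {
  "plan": [
    {"tx":-0.8,"ty":-2.7,"tz":0,"ax":0,"ay":0,"az":2},
    {"tx":-1.4,"ty":-5.3,"tz":0,"ax":0,"ay":0,"az":4},
    {"tx":-2,"ty":-8,"tz":0,"ax":0,"ay":0,"az":6}
  ]
}}

```text
time: 13.87
position: [0.5046, -0.1895, 0.0429]
eef_rot: [179.1, -0.5, 5.8]
contact_force: [2.1, -18.8, 4.1]
finger_gap: 0.0003
gripper_force: 9.8
```

Run:
```python
from h import *
hp(76,0,z=40); knob(); hp(82,0,z=40)
```

```text
th 76 shift [-3.1 -7.9  2.7] turn [ 0.9 -0.5  0. ]  tcp in board [-14.4 -98.3] 42.9 t 13.8667
knob n 61 P [-48.6 -97.8] theta 66.53807155044 z 71.91809210061662 94.47317668052813
th 82 shift [ -4.4 -15.4   2.7] turn [ 0.8 -0.5  6. ]  tcp in board [-14.7 -97.8] 43.0 t 13.9167
```

Emit:
{"api": "step_arm", "payload": {
  "plan": [
    {"tx":-0.8,"ty":-2.7,"tz":0,"ax":0,"ay":0,"az":2},
    {"tx":-1.4,"ty":-5.3,"tz":0,"ax":0,"ay":0,"az":4}
  ]
}}

```text
time: 14.08
position: [0.5005, -0.1799, 0.0411]
eef_rot: [179.8, -0.3, 1.7]
contact_force: [-0.3, -1.7, -0.9]
finger_gap: 0.0002
gripper_force: 0.3
```

Run:
```python
from h import *
hp(80,0,z=40); knob(); print(state()["contact_force"]); hp(84,0,z=40)
```

```text
th 80 shift [-1.2 -3.2  1.1] turn [ 0.2 -0.3 -0.1]  tcp in board [-19.9 -89.3] 41.1 t 14.0833
knob n 62 P [-52.4 -84.5] theta 73.949440379031 z 69.8718934669611 91.84518053994329
[ 0.31881008 -0.10794995  0.79748826]
th 84 shift [-1.  -6.8 -0.1] turn [ 0.1 -0.1  3.9]  tcp in board [-21.5 -87.8] 40.0 t 14.1333
```

Emit:
{"api": "step_arm", "payload": {
  "plan": [
    {"tx":0,"ty":0,"tz":0,"ax":0,"ay":0,"az":0},
    {"tx":0,"ty":0,"tz":0,"ax":0,"ay":0,"az":0}
  ]
}}

```text
time: 14.3
position: [0.4981, -0.1772, 0.0385]
eef_rot: [-180.0, 0.0, 1.9]
contact_force: [0.2, -0.2, -0.3]
finger_gap: 0.0003
gripper_force: 0.0
```

Run:
```python
from h import *
hp(80,0,z=40); knob(); print(state()["contact_force"]); hp(84,0,z=40); hp(88,z=40); hp(92,z=40)
```

```text
th 80 shift [ 1.1 -0.4 -1.5] turn [-0.   0.   0.1]  tcp in board [-22.6 -87. ] 38.5 t 14.3
knob n 57 P [-53.4 -79. ] theta 76.9105275152642 z 61.98346081911244 84.62708703258804
[-0.50938482  0.44140132 -0.17167953]
th 84 shift [-0.1 -5.8 -1.6] turn [-0.   0.   4.1]  tcp in board [-22.6 -87. ] 38.4 t 14.35
th 88 shift [ -0.8 -11.2  -1.6] turn [-0.   0.   8.1]  tcp in board [-22.6 -87. ] 38.4 t 14.35
th 92 shift [ -1.1 -16.6  -1.6] turn [-0.   0.  12.1]  tcp in board [-22.6 -87. ] 38.4 t 14.35
```

The knob height dropped from 94 to 84.6 at about 80° and the push force went to zero, so the handle is in the notch. I'll back the blade off sideways, then go up.

Emit:
{"api": "step_arm", "payload": {
  "plan": [
    {"tx":0,"ty":5,"tz":0,"ax":0,"ay":0,"az":0},
    {"tx":0,"ty":15,"tz":0,"ax":0,"ay":0,"az":0},
    {"tx":0,"ty":30,"tz":0,"ax":0,"ay":0,"az":0},
    {"tx":0,"ty":30,"tz":-25,"ax":0,"ay":0,"az":0},
    {"tx":0,"ty":30,"tz":-65,"ax":0,"ay":0,"az":0},
    {"tx":0,"ty":30,"tz":-105,"ax":0,"ay":0,"az":0},
    {"tx":0,"ty":30,"tz":-140,"ax":0,"ay":0,"az":0},
    {"tx":-40,"ty":50,"tz":-150,"ax":0,"ay":0,"az":0},
    {"tx":-80,"ty":75,"tz":-150,"ax":0,"ay":0,"az":0},
    {"tx":-100,"ty":110,"tz":-150,"ax":0,"ay":0,"az":0},
    {"tx":-100,"ty":150,"tz":-150,"ax":0,"ay":0,"az":0},
    {"tx":-100,"ty":150,"tz":-150,"ax":0,"ay":0,"az":0}
  ]
}}

```text
time: 15.35
position: [0.4014, -0.3368, 0.1896]
eef_rot: [179.8, -0.0, 1.4]
contact_force: [-0.1, 0.2, -0.8]
finger_gap: 0.0002
gripper_force: 0.0
```

Run:
```python
from h import *
print(state()["position"],state()["contact_force"],state()["time"]); knob()
im,D=snapshot("top"); v,u=np.mgrid[165:255,295:400]; uv=np.c_[u.ravel(),v.ravel()]
X=depthpt("top",uv,D)*1000; P=(X[:,:2]-C)@Rb()
k=(abs(X[:,2]-93)<8)&(np.hypot(P[:,0]-50,P[:,1]-45)<34); print("tin",k.sum(),P[k].mean(0),cv2.minEnclosingCircle(P[k].astype(np.float32)),X[k,2].mean())
# jaw front edge in y, before/after
f=np.load("top0.npz")
for d in (f["D"],D):
    Y=depthpt("top",uv,d)*1000; Q=(Y[:,:2]-C)@Rb(); q=(abs(Y[:,2]-60)<10)&(Q[:,0]>28)&(Q[:,0]<72)&(Q[:,1]>-30)&(Q[:,1]<30); print("jaw y",q.sum(),np.percentile(Q[q,1],[5,50,90,97]))
b=(im.max(2)<45)&True; uu=uv[b[uv[:,1],uv[:,0]]]; W=depthpt("top",uu,D)*1000; Q=(W[:,:2]-C)@Rb(); rr=np.hypot(Q[:,0]-50,Q[:,1]+55); s=(rr>85)&(rr<115)&(W[:,2]>60)&(W[:,2]<100); print("knob top",s.sum(),Q[s].mean(0) if s.any() else 0,W[s,2].max() if s.any() else 0)
```

```text
[ 0.40135852 -0.33679113  0.18956071] [-0.1364473   0.21424853 -0.84183402] 15.35
knob n 31 P [-58.  -75.4] theta 79.28793625233268 z 66.50298495678686 84.48703129075751
tin 211 [51.2552792  45.86767634] ((51.02880859375, 46.182857513427734), 28.615966796875) 92.60524185530846
jaw y 129 [-27.80242492 -10.6336182    8.38508476  11.27654462]
jaw y 164 [-27.09012311  -5.50428419  14.75255969  18.6695718 ]
knob top 36 [-49.86314246 -66.17089726] 91.21993014495567
```

The tin is still at home, the jaw has moved in 7–8 mm, and the handle is low in the notch at about 1.45 rad. The robot is touching nothing.

```bash
python3 -c "
from h import *
print(close_job())"
```

```text
the job is handed in; nothing more can be done
None
```

The job is handed in: by the depth readings the tin stands against the rail and end stop, the cam handle has dropped into its notch at about 1.45 rad, and the jaw has closed 7–8 mm onto the tin; no verdict came back.

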